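Turn the mixer's cup upright for loading

ROBOT

A 6-joint arm with a two-finger parallel gripper is mounted at the origin on a cart in front of the work surface, level with it; the furniture and walls round the work are solid. World frame = base frame: x ahead of the robot, y to its left, z up, the work surface at z = 0. Lengths are in m, angles in rad, forces in N, time in s.
With the tool pointing down it reaches from about 0.4 to 0.825 m from the base axis. Payload 7 kg.
Tool frame: the origin (TCP) lies between the finger pads; the fingertips stand 14 mm ahead of it and the grasp point (between the pads) lies 5 mm behind it; z points along the fingers, y is the line along which they close (so a half turn about z gives the same grasp; the last joint's range is limited). The gripper opens to 85 mm and grips with 20 to 120 N. Pads are 22 mm wide; open, the fingers measure 114 mm over their backs; the gripper's body (76 mm by 85 mm) begins 54 mm behind the grasp point. The pads swing forward as they close: fully open they stand 13 mm farther back than shut.
Start: joints at [0.288, 0.359, 0.012, 0, -1.224, -0.288], TCP at [0.675, -0, 0.245] pointing down, gripper open.
Joint ranges: [-3.07, 3.07], [-1.43, 2.12], [-1.02, 1.25], [-3.03, 1.67], [-3.05, -0], [-3.03, 3.03]. Speed limits (rad/s): [2.39, 2.39, 3.01, 3.14, 3.14, 3.14].

INTERFACE

Orientations are given as a rotation vector (axis times angle).
In Python, from plant import arm, capture, ticket gives the robot as it stands.
- The arm moves only by the tool arm_command, never from a script. Its argument "steps" is a list of rows, each an object with "gripper": the closure, from -1 (fully open) to 1 (shut); "xyz": the shift along the world's x, y, z in mm, a list of three; "spin": the turn about the world's z in rad. A call has exactly 5 rows; each row shifts and turns the commanded pose from where the row before left it; what a row does not reach is not made up. A row lasts 1/8 s, in which the tool goes at most 62.5 mm and 10.7 degrees, less where a joint would pass 70% of its speed; a pose out of reach is approached as far as the arm can. A call with a gripper value outside its range is refused whole. The fingers move at their own pace and stop on an object; the grip force is fixed at half the most. Time passes only in rows, so rows that do not move let the fingers close, or fill a call up. It gives the time, the measured TCP pose, the force, the opening and the grip force at its end, in the units of the state.
- arm.get_obs(): the state, without advancing time (a new reading comes with each control period).
- capture(name): name is "scene" or "side" or "wrist"; returns a dict with "img" (480x640x3 uint8, red, green, blue), "vertical_fov" (degrees; the focal length in pixels is half the picture's height over the tangent of half this angle, whatever the lens; pixels are square), "cx", "cy" (the principal point, pixels), "R" (3x3) and "t" (3): a world point X has camera coordinates R X + t; the wrist camera has in their place "hand_eye" (4x4, takes a point from camera to tool coordinates, whose origin is the TCP and whose axes are the flange's). Camera axes: x right, y down, z forward; pixel columns grow to the right and rows downward; lengths in m; the calibration is good to about 2 mm. A picture is of the moment at which its call begins: read the wrist's pose just before it. There is no depth.
- ticket.hand_in(): hands the job in; it is judged then, once.
The state is a dict: "t": time; "joints": joint angles; "joint_velocities": joint speeds; "effort": joint torques, N m; "ee_pos": TCP position; "tcp_rot": TCP orientation; "ft_force": force on the tool from outside, world axes, zero at the start; "wrist_torque": the same for the moment, N m; "grip_width": opening from 0.0 (shut) to 1.0 (fully open); "gripper_force": force on a finger pad.
Only numpy, scipy, OpenCV 4.12 (cv2) and the standard library are available. Lean on these libraries where they do the work, as an engineer would, in place of code of your own. Each camera call takes 0.05 s, during which the arm holds its last target. There are 200 camera calls.

TASK

Two small tube mixers stand on the bench, each with a steel shaft held between two pointed centres. On the mixer whose shaft carries the single wide cup, turn the shaft until its white line, and with it the open mouth of the cup, faces straight up ready for a vial, then let go. Leave the other mixer, with the two slim sleeves, as it is.

Things in the scene. Friction and masses are not known exactly. Their poses are not given: they have to be found in the camera images.
- cup_shaft_axis (a point): Middle of the shaft that carries the wide cup (steel, 26 mm diameter, 96 mm long), on its axis, 95 mm above the table; frame of the fixed stand: y along the shaft, z up, -x roughly towards the robot. Stand: base plate 90 x 160 mm (x, y), 12 mm thick; two posts 36 mm wide, 14 mm thick, 110 mm high, 118 mm clear between them along y; a black knob outside the +y post.
- cup_shaft (a joint): Angle of that shaft, rad. 0: its white line and the mouth of the cup face straight up; positive: the cup leans towards the stand's -x side (the robot), level at pi/2. It starts leaning by 0.7 to 1.25. A stiff hinge that stays where it is left (0.06 N m of friction: 1 to 2 N pushed at the cup).
- cup_middle (a point): On the centre line of the wide cup, 45 mm from the shaft's axis. The round aluminium cup, 28 mm in outside diameter, wall 2 mm, stands out radially from the middle of the shaft on the side of the white line, from 16 mm to 68 mm (its mouth) from the axis. The frame turns with the shaft: z along the cup to its mouth, y along the shaft.
- sleeve_mouths (a point): On the other mixer (same stand and shaft; leave alone): midway between the mouths of its two slim sleeves, 58 mm from that shaft's axis. The sleeves are 16 mm in diameter, 30 mm apart along the shaft; z points out of their mouths.

How it is judged:
At the end, for the whole second after the job is handed in: The shaft with the wide cup is at rest with its white line and the cup's mouth within 10 degrees of straight up, and the sleeves of the other mixer are within 12 mm of where they were (value of joint cup_shaft between -0.175 and 0.175 rad and velocity of joint cup_shaft between -0.05 and 0.05 rad/s and distance of sleeve_mouths from where it was at the start of the episode below 0.012 m); the robot touches nothing.
It fails at once if the shaft of the other mixer, with the two slim sleeves, is turned (its sleeves' mouths moved by more than 12 mm) (distance of sleeve_mouths from where it was at the start of the episode above 0.012 m).
It also fails if it takes over 32 s, if anything falls off the work surface, if the arm or the gripper's body presses on something with over 40 N, if the wrist force passes 120 N, or if a joint passes its speed limit or range.

## Working session

There is one attempt and no reset: what is moved stays moved. The work goes in short steps, Python scripts to look and compute and a tool call to move; the robot and the scene stay as the last step left them, time stands still between calls to the robot, and variables do not carry over. Pictures are saved under pics/ and viewed, at most 10 in all, crops included, and the job is handed in when it is done.

Besides the shell and the picture viewer there is one more tool, called after "Call:" in YAML: its name, and indented under it one key for each argument. arm_command: Moves the arm, as the interface text tells. Its arguments: {"type":"object","properties":{"steps":{"type":"array"}},"required":["steps"]}

```bash
mkdir -p pics; python3 - <<'E'
from plant import arm,capture
import cv2,numpy as np,pickle
d={}
for n in("scene","side"):
    c=capture(n);d[n]=c;cv2.imwrite(f"pics/{n}0.png",c["img"][:,:,::-1]);print(n,c["vertical_fov"],c["cx"],c["cy"],(-c["R"].T@c["t"]).round(3))
pickle.dump(d,open("d.pkl","wb"))
E
```

```text
scene 49.33963985657577 318.500931401836 240.37330277053692 [ 0.246 -0.481  0.798]
side 48.758763330477976 317.08829858377766 235.04156738157158 [ 0.293 -0.705  0.524]
```

View pics/scene0.png

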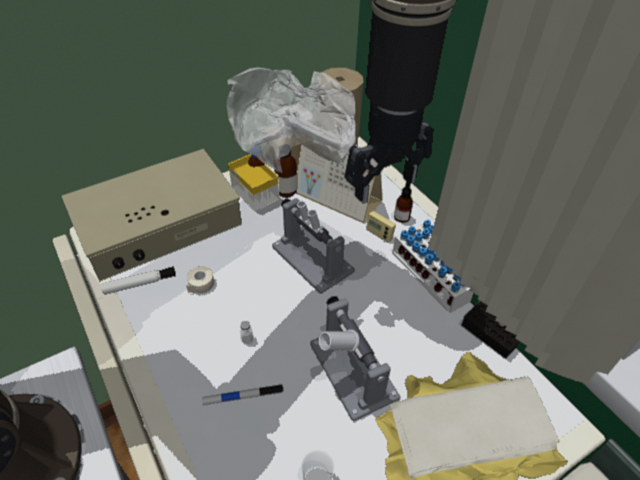

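View pics/side0.png

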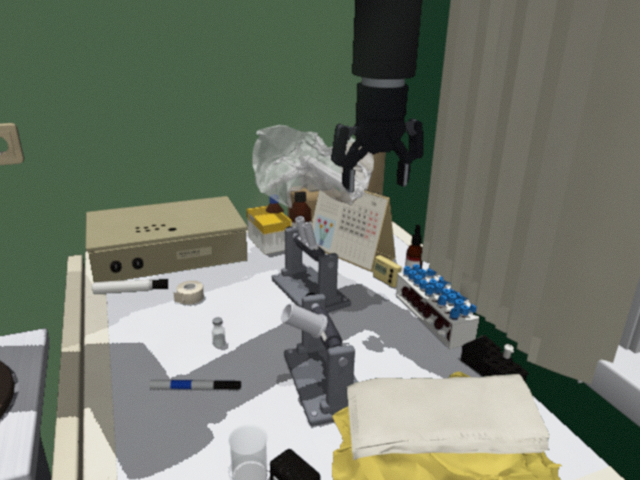

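The near mixer carries the wide cup (scene mouth about (327,341), side mouth about (290,318)). The far one has the sleeves. I'll zoom in to get exact pixels.

```bash
python3 - <<'E'
import cv2,numpy as np,pickle
d=pickle.load(open("d.pkl","rb"))
a=d["scene"]["img"][285:425,305:405];b=d["side"]["img"][285:425,270:370]
im=cv2.resize(np.hstack([a,b]),None,fx=4,fy=4,interpolation=cv2.INTER_CUBIC)
im=np.clip(im.astype(float)*1.3,0,255).astype(np.uint8)
for k in range(0,800,80):cv2.line(im,(k,0),(k,559),(255,0,0) if k!=400 else (0,255,0),1)
for k in range(0,560,80):cv2.line(im,(0,k),(799,k),(255,0,0),1)
cv2.imwrite("pics/z.png",im[:,:,::-1])
E
```

```text
(no output)
```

View pics/z.png

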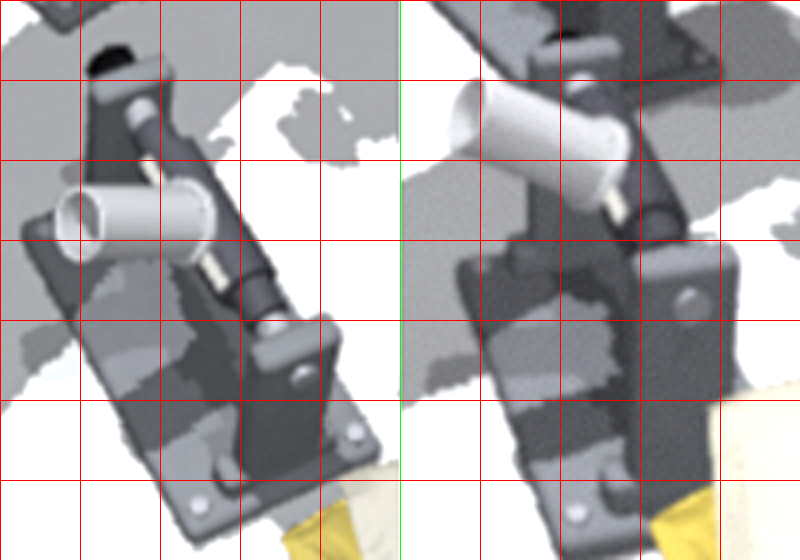

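```bash
cat >h.py <<'E'
import numpy as np
def ray(c,p):
    f=240/np.tan(np.radians(c["vertical_fov"]/2))
    v=c["R"].T@np.array([(p[0]-c["cx"])/f,(p[1]-c["cy"])/f,1]);return -c["R"].T@c["t"],v/np.linalg.norm(v)
def tri(r):
    A=sum(np.eye(3)-np.outer(v,v) for o,v in r);b=sum((np.eye(3)-np.outer(v,v))@o for o,v in r)
    X=np.linalg.solve(A,b);return X,[np.linalg.norm(np.cross(v,X-o)) for o,v in r]
def plane(c,p,z):
    o,v=ray(c,p);return o+v*(z-o[2])/v[2]
E
python3 - <<'E'
import pickle,numpy as np
from h import *
d=pickle.load(open("d.pkl","rb"))
S=lambda x,y:(305+x/4,285+y/4)
D=lambda x,y:(270+(x-400)/4,285+y/4)
P={}
for n,a,b in[("near",(295,343),(685,262)),("far",(130,78),(575,52)),("mouth",(80,224),(467,115)),("farcone",(140,110),(580,82))]:
    X,e=tri([ray(d["scene"],S(*a)),ray(d["side"],D(*b))]);P[n]=X;print(n,X.round(4),np.round(e,4))
for z in(.11,.122):
    n=plane(d["scene"],S(295,343),z);f=plane(d["scene"],S(130,78),z);print(z,n,f,np.linalg.norm(n-f))
v=(f-n)/np.linalg.norm(f-n);yaw=np.arctan2(-v[0],v[1]);m=(P["near"]+P["far"])/2
x=np.array([np.cos(yaw),np.sin(yaw),0]);ax=np.array([*m[:2],.095])
r=P["mouth"]-ax;print("yaw",yaw,"mid",m,"radial x,y,z",r@x,r@v,r[2],"ang",np.arctan2(-(r@x),r[2]),np.hypot(r@x,r[2]))
# corners base plate z=.012
for q in[(25,232),(200,545),(380,450)]:print(plane(d["scene"],S(*q),.012).round(4))
# other mixer approx
for q in[(290,205),(331,240),(300,285)]:print(plane(d["scene"],q,.11).round(3))
E
```

```text
near [ 0.5333 -0.1994  0.1051] [0. 0.]
far [ 0.547  -0.0663  0.1044] [0.0001 0.0001]
mouth [ 0.4842 -0.1267  0.1274] [0.0003 0.0003]
farcone [ 0.5442 -0.0786  0.099 ] [0. 0.]
0.11 [ 0.53123911 -0.20142546  0.11      ] [ 0.54471347 -0.06958823  0.11      ] 0.13252400804513045
0.122 [ 0.52627011 -0.20630039  0.122     ] [ 0.53950946 -0.07676263  0.122     ] 0.13021256224103506
yaw -0.10185088856938575 mid [ 0.5401613  -0.13283712  0.10474159] radial x,y,z -0.05627031448379749 0.0003911515454594532 0.03243042148718464 ang 1.0479610748869383 0.06494675149645221
[ 0.5028 -0.0568  0.012 ]
[ 0.4882 -0.2135  0.012 ]
[ 0.5728 -0.2184  0.012 ]
[0.595 0.177 0.11 ]
[0.613 0.057 0.11 ]
[ 0.513 -0.003  0.11 ]
```

```bash
python3 - <<'E'
from plant import arm
from scipy.spatial.transform import Rotation as R
o=arm.get_obs();print(o["t"],o["ee_pos"],o["tcp_rot"]);print(R.from_rotvec(o["tcp_rot"]).as_matrix().round(3))
E
```

```text
0.1 [ 6.74594554e-01 -3.03612818e-05  2.44458061e-01] [ 2.22051966e+00 -2.22075865e+00 -1.48075478e-03]
[[-0.    -1.    -0.001]
 [-1.     0.    -0.   ]
 [ 0.     0.001 -1.   ]]
```

Call:
arm_command:
  steps:
    - {"gripper": 1,"xyz": [-50,-30,0],"spin": -0.1}
    - {"gripper": 1,"xyz": [-50,-30,0],"spin": 0}
    - {"gripper": 1,"xyz": [-50,-30,0],"spin": 0}
    - {"gripper": 1,"xyz": [-50,-30,0],"spin": 0}
    - {"gripper": 1,"xyz": [-40,-9,0],"spin": 0}

```text
t: 0.72
ee_pos: [0.4327, -0.1301, 0.245]
tcp_rot: [2.106, -2.331, -0.001]
ft_force: [0.4, 0.0, 0.5]
grip_width: -0.003
gripper_force: 0.0
```

```bash
python3 - <<'E'
from plant import arm,capture
import cv2
c=capture("wrist");print(c["hand_eye"].round(3));cv2.imwrite("pics/w1.png",c["img"][:,:,::-1]);print(arm.get_obs()["joints"])
E
```

```text
[[-0.001 -0.965 -0.262  0.066]
 [ 1.    -0.    -0.     0.   ]
 [ 0.    -0.262  0.965 -0.127]
 [ 0.     0.     0.     1.   ]]
[ 0.14580247 -0.02437191 -0.46003254 -0.00134924 -1.13655973 -0.24739498]
```

View pics/w1.png

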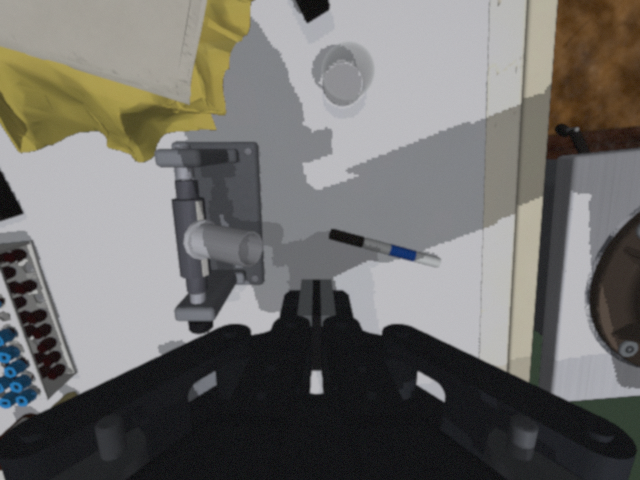

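The wrist view shows the cup pointing at the gripper (mouth about (250,248)), with the fingers closing along x. I'll turn the gripper 90° so a flat finger side does the pushing.

Call:
arm_command:
  steps:
    - {"gripper": 1,"xyz": [0,0,0],"spin": -0.175}
    - {"gripper": 1,"xyz": [0,0,0],"spin": -0.175}
    - {"gripper": 1,"xyz": [0,0,0],"spin": -0.175}
    - {"gripper": 1,"xyz": [0,0,0],"spin": -0.175}
    - {"gripper": 1,"xyz": [0,0,0],"spin": -0.175}

```text
t: 1.4
ee_pos: [0.4348, -0.129, 0.2451]
tcp_rot: [0.913, -3.005, -0.0]
ft_force: [-0.2, 0.2, 0.6]
grip_width: 0.004
gripper_force: 0.0
```

Call:
arm_command:
  steps:
    - {"gripper": 1,"xyz": [0,0,0],"spin": -0.175}
    - {"gripper": 1,"xyz": [0,0,0],"spin": -0.175}
    - {"gripper": 1,"xyz": [0,0,0],"spin": -0.175}
    - {"gripper": 1,"xyz": [0,0,0],"spin": -0.17}
    - {"gripper": 1,"xyz": [0,0,0],"spin": 0}

```text
t: 2.02
ee_pos: [0.4348, -0.129, 0.2451]
tcp_rot: [-0.154, -3.137, -0.0]
ft_force: [-1.2, 0.1, -0.3]
grip_width: 0.0
gripper_force: 0.0
```

Call:
arm_command:
  steps:
    - {"gripper": 1,"xyz": [0,2,-30],"spin": 0}
    - {"gripper": 1,"xyz": [0,2,-30],"spin": 0}
    - {"gripper": 1,"xyz": [0,0,-30],"spin": 0}
    - {"gripper": 1,"xyz": [0,0,-30],"spin": 0}
    - {"gripper": 1,"xyz": [0,0,0],"spin": 0}

```text
t: 2.65
ee_pos: [0.4333, -0.1252, 0.1236]
tcp_rot: [-0.151, -3.133, 0.001]
ft_force: [-0.1, -0.5, 0.1]
grip_width: -0.0
gripper_force: 0.0
```

Call:
arm_command:
  steps:
    - {"gripper": 1,"xyz": [13,-1,0],"spin": 0}
    - {"gripper": 1,"xyz": [13,-1,0],"spin": 0}
    - {"gripper": 1,"xyz": [13,-2,0],"spin": 0}
    - {"gripper": 1,"xyz": [13,-1,0],"spin": 0}
    - {"gripper": 1,"xyz": [9,-1,0],"spin": 0}

```text
t: 3.28
ee_pos: [0.4634, -0.1289, 0.1148]
tcp_rot: [-0.169, -3.073, -0.006]
ft_force: [-89.9, 38.8, 20.3]
grip_width: 0.0
gripper_force: 47.1
```

```bash
python3 - <<'E'
from plant import arm,capture
import cv2,numpy as np
c=capture("side");s=capture("scene")
a=c["img"][255:405,260:380];b=s["img"][275:425,300:400]
im=cv2.resize(np.hstack([b,a]),None,fx=3.6,fy=3.6,interpolation=cv2.INTER_CUBIC)
cv2.imwrite("pics/p1.png",np.clip(im*1.3,0,255)[:,:,::-1])
E
```

```text
[ WARN:0@0.948] global loadsave.cpp:1063 imwrite_ Unsupported depth image for selected encoder is fallbacked to CV_8U.
```

View pics/p1.png

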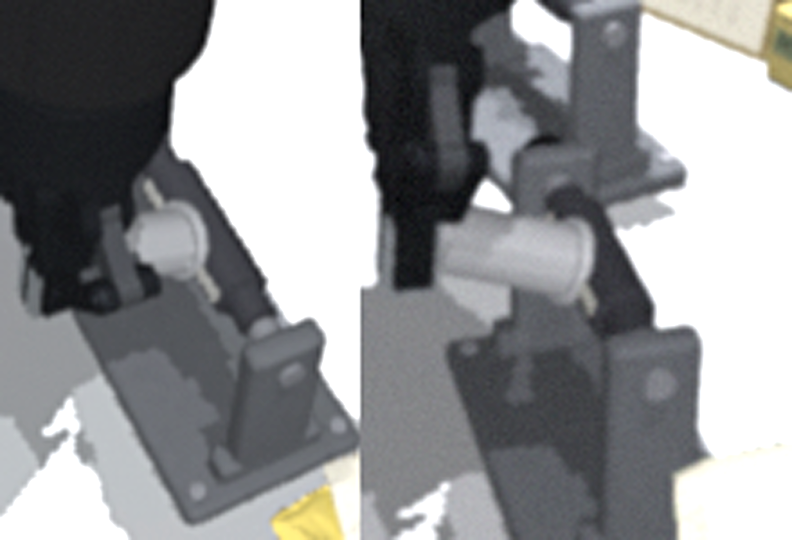

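The wider part of the fingers caught the mouth rim and pressed the cup down towards level, with 90 N at the wrist. I'll back off at once and grip the cup instead, carrying it round the arc.

Call:
arm_command:
  steps:
    - {"gripper": 1,"xyz": [-40,4,0],"spin": 0}
    - {"gripper": 1,"xyz": [-30,3,0],"spin": 0}
    - {"gripper": 1,"xyz": [0,0,40],"spin": 0}
    - {"gripper": 0,"xyz": [0,0,50],"spin": 0}
    - {"gripper": 0,"xyz": [0,0,0],"spin": 0}

```text
t: 4.0
ee_pos: [0.4294, -0.124, 0.2202]
tcp_rot: [0.153, 3.129, 0.001]
ft_force: [0.3, -1.2, -0.3]
grip_width: 0.417
gripper_force: 0.0
```

```bash
python3 - <<'E'
from plant import arm,capture
import cv2,numpy as np,pickle
o=arm.get_obs();print(o["ee_pos"],o["ft_force"],o["grip_width"])
d={n:capture(n) for n in("scene","side")};pickle.dump(d,open("d2.pkl","wb"))
a=d["scene"]["img"][285:425,305:405];b=d["side"]["img"][285:425,270:370]
im=cv2.resize(np.hstack([a,b]),None,fx=4,fy=4,interpolation=cv2.INTER_CUBIC)
im=np.clip(im.astype(float)*1.3,0,255).astype(np.uint8)
for k in range(0,800,80):cv2.line(im,(k,0),(k,559),(255,0,0),1)
for k in range(0,560,80):cv2.line(im,(0,k),(799,k),(255,0,0),1)
cv2.imwrite("pics/z2.png",im[:,:,::-1])
E
```

```text
[ 0.42941148 -0.12403131  0.22023099] [ 0.34782171 -1.24546813 -0.27218423] 0.41732533022441
```

View pics/z2.png

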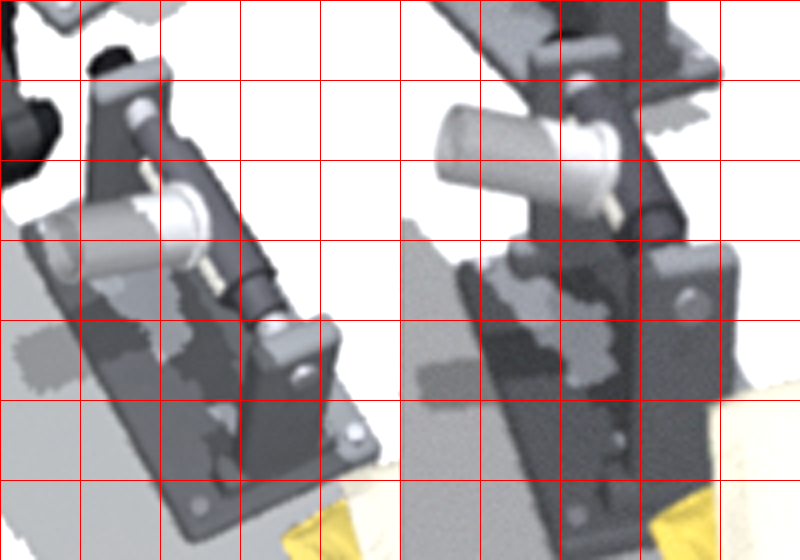

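The stand hasn't moved. The cup is lower now, with its mouth at crop (62,242) in the scene view and (453,142) in the side view.

```bash
python3 - <<'E'
import pickle,numpy as np
from h import *
d=pickle.load(open("d2.pkl","rb"))
S=lambda x,y:(305+x/4,285+y/4)
D=lambda x,y:(270+(x-400)/4,285+y/4)
X,e=tri([ray(d["scene"],S(62,242)),ray(d["side"],D(453,142))]);print(X,e)
# axis line from scene cones at z=.095
n=plane(d["scene"],S(272,322),.095);f=plane(d["scene"],S(140,110),.095);m=(n+f)/2;print(n,f,m,np.arctan2(-(f-n)[0],(f-n)[1]))
x=np.array([np.cos(.1),-np.sin(.1),0]);r=X-np.array([.538,-.134,.095]);r2=X-m
for q in(r,r2):print(q@x,q[2],np.arctan2(-(q@x),q[2]),np.hypot(q@x,q[2]), q-(q@x)*x)
E
```

```text
[ 0.47936887 -0.12349847  0.11531615] [np.float64(0.0005339768255914046), np.float64(0.0005339768255914594)]
[ 0.53523297 -0.18366138  0.095     ] [ 0.54592127 -0.07628481  0.095     ] [ 0.54057712 -0.1299731   0.095     ] -0.09921350613828597
-0.059386621572715424 0.020316154365387584 1.2411767648806165 0.06276557137491194 [0.00045881 0.00457276 0.02031615]
-0.06154884557740913 0.020316154365387556 1.251974992154644 0.06481517199012907 [3.31097173e-05 3.29992779e-04 2.03161544e-02]
```

Call:
arm_command:
  steps:
    - {"gripper": -0.4,"xyz": [35,-1,0],"spin": 0}
    - {"gripper": -0.4,"xyz": [30,0,-15],"spin": 0}
    - {"gripper": -0.4,"xyz": [0,0,-35],"spin": 0}
    - {"gripper": -0.4,"xyz": [0,0,-35],"spin": 0}
    - {"gripper": -0.4,"xyz": [0,0,-27],"spin": 0}

```text
t: 4.72
ee_pos: [0.4901, -0.1252, 0.1007]
tcp_rot: [-0.156, -3.134, 0.0]
ft_force: [0.2, 0.3, 0.7]
grip_width: 0.699
gripper_force: 0.0
```

Call:
arm_command:
  steps:
    - {"gripper": 0.2,"xyz": [0,0,0],"spin": 0}
    - {"gripper": 0.5,"xyz": [0,0,0],"spin": 0}
    - {"gripper": 0.5,"xyz": [0,0,0],"spin": 0}
    - {"gripper": 0.5,"xyz": [0,0,0],"spin": 0}
    - {"gripper": 0.5,"xyz": [0,0,0],"spin": 0}

```text
t: 5.35
ee_pos: [0.49, -0.1287, 0.104]
tcp_rot: [-0.155, -3.136, 0.007]
ft_force: [2.4, -27.4, -9.6]
grip_width: 0.305
gripper_force: 59.3
```

The cup is gripped (opening about 26 mm). Now I'll carry it along the arc.

Call:
arm_command:
  steps:
    - {"gripper": 0.5,"xyz": [2.3,-3,6.4],"spin": 0}
    - {"gripper": 0.5,"xyz": [3,-1.5,6.1],"spin": 0}
    - {"gripper": 0.5,"xyz": [3.8,-0.5,5.7],"spin": 0}
    - {"gripper": 0.5,"xyz": [4.5,-0.5,5.1],"spin": 0}
    - {"gripper": 0.5,"xyz": [5.2,-0.5,4.4],"spin": 0}

```text
t: 5.98
ee_pos: [0.5075, -0.1312, 0.1302]
tcp_rot: [-0.156, -3.133, 0.0]
ft_force: [-5.7, -3.9, -16.6]
grip_width: 0.307
gripper_force: 60.1
```

Call:
arm_command:
  steps:
    - {"gripper": 0.5,"xyz": [5.7,-0.6,3.8],"spin": 0}
    - {"gripper": 0.5,"xyz": [6.1,-0.6,3],"spin": 0}
    - {"gripper": 0.5,"xyz": [6.4,-0.6,2],"spin": 0}
    - {"gripper": 0.5,"xyz": [6.7,-0.6,1.2],"spin": 0}
    - {"gripper": 0.5,"xyz": [6.5,-0.6,0],"spin": 0}

```text
t: 6.6
ee_pos: [0.5377, -0.1342, 0.1411]
tcp_rot: [-0.156, -3.131, 0.001]
ft_force: [-12.9, -1.3, 0.2]
grip_width: 0.304
gripper_force: 62.2
```

Call:
arm_command:
  steps:
    - {"gripper": 0.5,"xyz": [0,0,0],"spin": 0}
    - {"gripper": 0.1,"xyz": [0,0,0],"spin": 0}
    - {"gripper": -0.2,"xyz": [0,0,0],"spin": 0}
    - {"gripper": -0.2,"xyz": [0,0,0],"spin": 0}
    - {"gripper": -0.2,"xyz": [0,0,0],"spin": 0}

```text
t: 7.22
ee_pos: [0.5418, -0.1339, 0.1415]
tcp_rot: [0.155, 3.136, 0.0]
ft_force: [0.5, -0.4, -0.2]
grip_width: 0.6
gripper_force: 0.0
```

Call:
arm_command:
  steps:
    - {"gripper": -0.2,"xyz": [0,0,30],"spin": 0}
    - {"gripper": -0.2,"xyz": [0,0,40],"spin": 0}
    - {"gripper": -0.2,"xyz": [-40,0,30],"spin": 0}
    - {"gripper": -0.2,"xyz": [-50,0,0],"spin": 0}
    - {"gripper": -0.2,"xyz": [0,0,0],"spin": 0}

```text
t: 7.85
ee_pos: [0.4487, -0.134, 0.242]
tcp_rot: [0.156, 3.136, 0.001]
ft_force: [1.7, 0.5, -0.1]
grip_width: 0.598
gripper_force: 0.0
```

```bash
python3 - <<'E'
from plant import arm,capture
import cv2,numpy as np,pickle
o=arm.get_obs();print(o["ee_pos"],o["ft_force"],o["grip_width"])
d={n:capture(n) for n in("scene","side")};pickle.dump(d,open("d3.pkl","wb"))
a=d["scene"]["img"][285:425,305:405];b=d["side"]["img"][265:405,270:370]
im=cv2.resize(np.hstack([a,b]),None,fx=4,fy=4,interpolation=cv2.INTER_CUBIC)
im=np.clip(im.astype(float)*1.3,0,255).astype(np.uint8)
for k in range(0,800,80):cv2.line(im,(k,0),(k,559),(255,0,0),1)
for k in range(0,560,80):cv2.line(im,(0,k),(799,k),(255,0,0),1)
cv2.imwrite("pics/z3.png",im[:,:,::-1])
E
```

```text
[ 0.44867932 -0.13404712  0.24203165] [ 1.65864446  0.52008009 -0.060855  ] 0.5976343081318017
```

View pics/z3.png

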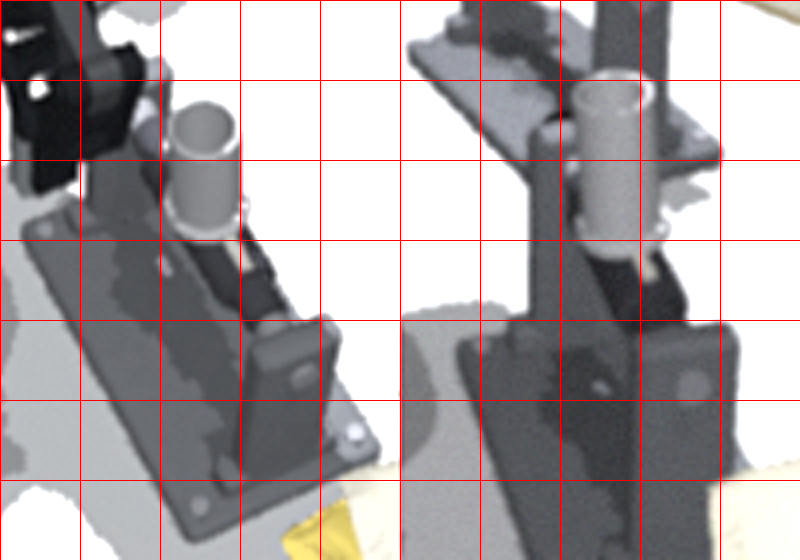

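The cup now stands nearly upright, with its mouth at crop (204,129) in the scene view and (613,91) in the side view. I'll measure the angle.

```bash
python3 - <<'E'
import pickle,numpy as np
from h import *
d=pickle.load(open("d3.pkl","rb"))
S=lambda x,y:(305+x/4,285+y/4)
D=lambda x,y:(270+(x-400)/4,265+y/4)
X,e=tri([ray(d["scene"],S(204,129)),ray(d["side"],D(613,91))]);print(X,e)
x=np.array([np.cos(.1),-np.sin(.1),0]);m=np.array([.5405,-.130,.095]);r=X-m;print(r@x,r[2],np.arctan2(-(r@x),r[2]))
def proj(c,P):
    f=240/np.tan(np.radians(c["vertical_fov"]/2));q=c["R"]@P+c["t"];return np.array([c["cx"]+f*q[0]/q[2],c["cy"]+f*q[1]/q[2]])
for th in(-.17,0,.17):
    P=m+.068*(-np.sin(th)*x+np.cos(th)*np.array([0,0,1]));a=proj(d["scene"],P);b=proj(d["side"],P);print(th,(a-[305,285])*4,(b-[270,265])*4+[400,0])
E
```

```text
[ 0.53305482 -0.13432383  0.16231715] [np.float64(0.0003012850182989116), np.float64(0.00030128501829891624)]
-0.006976320947276869 0.06731715118224196 0.10326499967794661
-0.17 [241.76880308 101.30397859] [660.00566675  78.10028301]
0 [214.84923115 110.66606705] [627.75457903  79.70574859]
0.17 [187.3249318  123.22962433] [595.09505901  86.36688986]
```

```bash
python3 - <<'E'
import pickle,numpy as np,cv2
d=pickle.load(open("d3.pkl","rb"))
x=np.array([np.cos(.1),-np.sin(.1),0]);y=np.array([np.sin(.1),np.cos(.1),0]);z=np.array([0,0,1.])
def proj(c,P):
    f=240/np.tan(np.radians(c["vertical_fov"]/2));q=c["R"]@P+c["t"];return np.array([c["cx"]+f*q[0]/q[2],c["cy"]+f*q[1]/q[2]])
for n,oy in(("scene",285),("side",265)):
    c=d[n];m=np.array([.5385,-.134,.095])
    for th in(-.1,0,.1,.2):
        u=-np.sin(th)*x+np.cos(th)*z;a=proj(c,m+.064*u);b=proj(c,m+.028*u);print(n,th,"dx/dy",((a-b)[0]/(a-b)[1]).round(3))
    # edge columns of cup per row (max horizontal gradient), sub-pixel
    g=cv2.GaussianBlur(cv2.cvtColor(c["img"],cv2.COLOR_RGB2GRAY),(3,3),0).astype(int)
    x0=305 if n=="scene" else 270
    rows=range(oy+33,oy+47) if n=="scene" else range(oy+28,oy+54,2)
    cx=356 if n=="scene" else 324
    for r in rows:print(r,list(g[r,cx-14:cx+15]))
E
```

```text
scene -0.1 dx/dy -0.26
scene 0 dx/dy -0.117
scene 0.1 dx/dy 0.048
scene 0.2 dx/dy 0.242
318 [np.int64(87), np.int64(90), np.int64(89), np.int64(89), np.int64(100), np.int64(113), np.int64(111), np.int64(103), np.int64(102), np.int64(105), np.int64(108), np.int64(110), np.int64(111), np.int64(110), np.int64(109), np.int64(107), np.int64(105), np.int64(102), np.int64(97), np.int64(93), np.int64(106), np.int64(147), np.int64(180), np.int64(192), np.int64(211), np.int64(227), np.int64(228), np.int64(227), np.int64(227)]
319 [np.int64(85), np.int64(89), np.int64(91), np.int64(100), np.int64(113), np.int64(117), np.int64(113), np.int64(107), np.int64(104), np.int64(106), np.int64(108), np.int64(110), np.int64(111), np.int64(111), np.int64(109), np.int64(107), np.int64(104), np.int64(101), np.int64(98), np.int64(101), np.int64(124), np.int64(159), np.int64(176), np.int64(184), np.int64(209), np.int64(227), np.int64(228), np.int64(227), np.int64(227)]
320 [np.int64(82), np.int64(86), np.int64(94), np.int64(117), np.int64(134), np.int64(125), np.int64(115), np.int64(113), np.int64(110), np.in
[... 10010 characters left out ...]
p.int64(118), np.int64(122), np.int64(123), np.int64(124), np.int64(124), np.int64(124), np.int64(123), np.int64(121), np.int64(118), np.int64(114), np.int64(111), np.int64(106), np.int64(104), np.int64(112), np.int64(129), np.int64(140), np.int64(138), np.int64(132)]
317 [np.int64(64), np.int64(53), np.int64(41), np.int64(39), np.int64(49), np.int64(67), np.int64(84), np.int64(98), np.int64(106), np.int64(112), np.int64(116), np.int64(119), np.int64(121), np.int64(124), np.int64(125), np.int64(126), np.int64(125), np.int64(123), np.int64(122), np.int64(119), np.int64(115), np.int64(111), np.int64(107), np.int64(106), np.int64(125), np.int64(160), np.int64(182), np.int64(175), np.int64(161)]
```

Three separate cues put the lean at about +0.08 rad, inside the ±0.175 limit. The arm is clear, so I'm handing in.

```bash
python3 -c "
from plant import ticket
print(ticket.hand_in())"
```

```text
the job is handed in; nothing more can be done
None
```

The job is handed in, with no verdict returned: the wide cup stands about 0.08 rad (5°) from straight up by camera, within the 10° limit, the gripper is clear, and the arm never went near the other mixer; a first push failed at 90 N on the wrist (no check on the 40 N press limit), so I gripped the cup and turned it instead.

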